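# Close the wide crock with its lid

### The job

Close the wide, low white crock: take the larger of the two wooden lids by its knob, set it on the crock's mouth and press it down until it is fully home on the rim and level all round, then let go. Leave the small lid where it lies.

Things in the scene. Friction and masses are not known exactly. Their poses are not given: they have to be found in the camera images.
- wide_lid: The larger of two round wooden lids, loose, about 180 g, lying flat on the bench, knob up. Origin: centre of its underside; z up through the knob. From the origin up: a plug 96 mm in diameter, z 0 to 16 mm; a disc 152 mm in diameter, z 16 to 26 mm; a central upright cylindrical knob 32 mm in diameter, z 26 to 62 mm.
- crock: Wide, low white ceramic crock, open on top, 140 mm outer diameter, mouth 120 mm; stands firm and does not move. Origin: centre of its underside, z up; rim at z 80 mm. Lid seated: lid origin at z 64 mm, its plug with 12 mm play all round in the mouth. The other white jar (92 mm wide, 115 mm tall, no sealing ring) is not to be closed.
- small_lid: The smaller wooden lid, loose, to be left alone: disc 100 mm in diameter, knob 22 mm in diameter, 52 mm tall in all. It lies on the bench, knob up. Origin: centre of its underside.
- crock_rim (a point): Centre of the crock's mouth, level with the rim. A pale silicone ring, 120 to 136 mm in diameter, stands 12 mm above the rim. A lid laid on it stays up, its disc 12 mm off the rim. Pressed slowly (about 15 mm/s; stiffer if faster) on the knob with 6 to 15 N, the ring sinks into the rim and does not spring back, and the disc comes down onto the rim.
Not all that is in view belongs to the job. What is shaped like the wide_lid but black or purple is not meant.

How it is judged (in metres and radians):
At the end, for the whole second after the job is handed in: The wide lid is at rest on the wide crock, knob up: its centre within 16 mm of the crock's axis, its origin less than 68 mm above the crock's origin (less than 4 mm short of fully home at 64 mm), and level within 0.06 rad (3.4 degrees) (horizontal distance between wide_lid and crock below 0.016 m and z of wide_lid in the frame of crock between 0.055 and 0.068 m and angle between wide_lid's own z axis and vertical below 0.06 rad and linear speed of wide_lid below 0.02 m/s); the robot touches nothing.
It fails at once if the small lid is moved more than 30 mm (distance of small_lid from where it was at the start of the episode above 0.03 m).
It also fails if it takes over 45 s, if anything falls off the work surface, if the arm or the gripper's body presses on something with over 40 N, if the wrist force passes 120 N, or if a joint passes its speed limit or range.

### The arm

A 6-joint arm with a two-finger parallel gripper is mounted at the origin on the work surface. World frame = base frame: x ahead of the robot, y to its left, z up, the work surface at z = 0. Lengths are in m, angles in degrees, forces in N, time in s.
With the tool pointing down it reaches from about 0.275 to 0.725 m from the base axis. Payload 5.6 kg.
Tool frame: the origin (TCP) lies midway between the tips of the shut fingers; the grasp point (between the pads) lies 19 mm behind it; y points along the fingers, x is the direction in which the jaws open and shut, and the axes are right-handed (so a half turn about y gives the same grasp; the last joint's range is limited). The gripper opens to 85 mm and grips with 20 to 120 N. Pads are 22 mm wide; open, the fingers measure 114 mm over their backs; the gripper's body (76 mm by 85 mm) begins 54 mm behind the grasp point. The pads swing forward as they close: fully open they stand 13 mm farther back than shut.
Start: joints at [-47.12, 14.616, 6.199, 0, -81.583, -16.306], TCP at [0.246, -0.492, 0.231] pointing down, gripper open.
Joint ranges: [-168.99, 168.99], [-69.2, 112.95], [-62.41, 85.93], [-164.36, 98.24], [-168.68, -3.75], [-174.98, 174.98]. Speed limits (degrees/s): [147.25, 147.25, 180, 180, 180, 180].

### API

Orientations are given as [roll, pitch, yaw] about the fixed x, y, z axes, in that order (R = Rz(yaw) Ry(pitch) Rx(roll)).
In Python, from plant import * gives the robot as it stands.
- The arm moves only by the shell command python3 -m inch 'ROWS' [FORCE]. ROWS is a JSON object of lists of equal length, an entry for each row: "hand": the opening, from -1 (shut) to 1 (fully open); "linear": the shift along the world's x, y, z in mm, a list of three; "roll": the turn about the world's z in degrees. In form: {"hand": [hand, ...], "linear": [[x, y, z], ...], "roll": [roll, ...]}. A call has 1 to 10 rows; each row shifts and turns the pose as measured when the row begins; what a row does not reach is not made up. A row lasts 1/8 s, in which the tool goes at most 62.5 mm and 10.7 degrees, less where a joint would pass 70% of its speed; a pose out of reach is approached as far as the arm can. A call is refused whole if a number of a shift passes 62.5 or a number of a turn 10.7, either way. A call with a gripper value outside its range is refused whole. The fingers move at their own pace and stop on an object; FORCE is the grip in N (left out, the last holds). Time passes only in rows, so rows that do not move let the fingers close. It gives the time, the measured TCP pose, the force and the opening at its end, in the units of the state.
- observe(): the state, without advancing time (a new reading comes with each control period).
- camera(name): name is "scene" or "top"; returns the picture (400x640x3 uint8, red, green, blue); there is no depth.
- get_calibration(name): a dict with "vfov" (degrees; the focal length in pixels is half the picture's height over the tangent of half this angle, whatever the lens; pixels are square), "cx", "cy" (the principal point, pixels), "k1" (the pictures are not rectified: a ray, as slopes to the right and down, at radius r is drawn at 1 + k1 r^2 times it, then the intrinsics apply), "eye" and "orientation" of the camera in the world. Camera axes: x right, y down, z forward; pixel columns grow to the right and rows downward; lengths in m; the calibration is good to about 2 mm. A picture is of the moment at which its call begins. get_calibration takes no time and is no camera call.
- job_done(): hands the job in, once; it reports no verdict.
The state is a dict: "time": time; "joint_positions": joint angles; "joint_vel": joint speeds; "effort": joint torques, N m; "tool_pos": TCP position; "orientation": TCP orientation; "wrist_force": force on the tool from outside, world axes, zero at the start; "moment": the same for the moment, N m; "opening": opening from 0.0 (shut) to 1.0 (fully open).
Only numpy, scipy, OpenCV 4.12 (cv2) and the standard library are available. Lean on these libraries where they do the work, as an engineer would, in place of code of your own. Each camera call takes 0.05 s, during which the arm holds its last target. There are 200 camera calls.

## Working session

There is one attempt and no reset: what is moved stays moved. The work goes in short steps, Python scripts to look and compute and a shell command to move; the robot and the scene stay as the last step left them, time stands still between calls to the robot, and variables do not carry over. Pictures are saved under pics/ and viewed, about 8 in all and at most 12, crops included, and the job is handed in when it is done.

```bash
mkdir -p pics; python3 - <<'E'
from plant import *
import cv2
for n in("scene","top"):
    im=camera(n); cv2.imwrite(f"pics/{n}0.png",im[:,:,::-1]); print(n,get_calibration(n))
s=observe(); print(s)
E
```

```text
scene {'vfov': 43.75573917497693, 'cx': 324.14280704648166, 'cy': 195.87229946858682, 'k1': -0.1337131384432992, 'eye': array([1.17242818, 0.46318295, 1.29884723]), 'orientation': array([-143.97691064,    0.15384935,  121.02336439])}
top {'vfov': 47.48137531530565, 'cx': 323.1674129432095, 'cy': 199.66260415553492, 'k1': -0.06451561743407924, 'eye': array([0.11021585, 0.02578024, 1.45834445]), 'orientation': array([-168.66866104,   -0.48764336,  -91.38763228])}
{'time': 0.1, 'joint_positions': array([-4.71207013e+01,  1.46492773e+01,  6.13989655e+00, -2.45620333e-02,
       -8.15820475e+01, -1.63045805e+01]), 'joint_vel': array([-0.07846593, -0.09264121,  0.14793297,  0.06465749,  0.07710257,
        0.0579172 ]), 'effort': array([-3.23317050e-03, -3.87604487e+01,  2.38470340e+01,  5.37787288e+00,
       -3.88648332e-03, -6.18020238e-06]), 'tool_pos': array([ 0.2459011 , -0.49149383,  0.23050122]), 'orientation': array([-8.99976466e+01, -9.45716536e-02,  1.16571101e+02]), 'wrist_force': array([ 0.49006732, -0.62644682,  0.41980887]), 'moment': array([-0.08697819, -0.00215807, -0.01252996]), 'opening': 0.9993463189433507}
```

View pics/scene0.png

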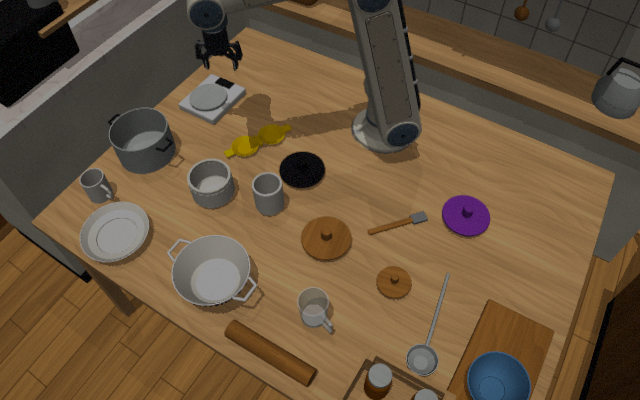

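View pics/top0.png

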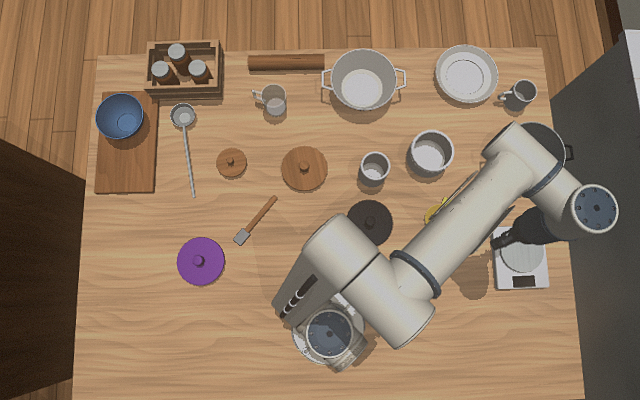

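The scene view has these candidates:
- **Lids:** orange-brown wide lid at scene (326,238) / top (304,168), small lid at (393,282) / (231,163), and black and purple decoys at (302,170) and (466,216). The larger wooden one fits.
- **Vessels:** wide low crock with a ring at scene (212,183) / top (430,152), tall narrow jar at (268,194) / (375,168), and a two-handled pot at (212,272). The low 140 mm one without handles fits.

I'll confirm both in a crop.

```bash
cat > h.py <<'E'
import numpy as np, cv2
from scipy.spatial.transform import Rotation as Ro
from plant import *
def ray(n,px):
    c=get_calibration(n); f=200/np.tan(np.radians(c["vfov"]/2))
    K=np.array([[f,0,c["cx"]],[0,f,c["cy"]],[0,0,1]])
    p=cv2.undistortPoints(np.array(px,float).reshape(-1,1,2),K,np.array([c["k1"],0,0,0,0.]))[:,0]
    R=Ro.from_euler("xyz",c["orientation"],degrees=True).as_matrix()
    return c["eye"],np.c_[p,np.ones(len(p))]@R.T
def plane(n,px,z):
    e,d=ray(n,px); return e+d*((z-e[2])/d[:,2])[:,None]
def circ(P):
    A=np.c_[2*P[:,:2],np.ones(len(P))]; s=np.linalg.lstsq(A,(P[:,:2]**2).sum(1),rcond=None)[0]
    return s[:2],np.sqrt(s[2]+s[0]**2+s[1]**2)
def blob(m,seed):
    n,l,st,c=cv2.connectedComponentsWithStats(m.astype(np.uint8)); 
    b=(l==l[seed[1],seed[0]]).astype(np.uint8)
    k=max(cv2.findContours(b,cv2.RETR_EXTERNAL,cv2.CHAIN_APPROX_NONE)[0],key=cv2.contourArea)
    return cv2.convexHull(k)[:,0] if False else k[:,0]
E
python3 - <<'E'
from h import *
seeds={"scene":((315,247),(212,170)),"top":((293,178),(428,155))}
tiles=[]
for n in seeds:
    im=cv2.imread(f"pics/{n}0.png"); hsv=cv2.cvtColor(im,cv2.COLOR_BGR2HSV)
    (l,c)=seeds[n]
    print(n,"lid hsv",hsv[l[1],l[0]],"bench",hsv[l[1]+40,l[0]],"crock",hsv[c[1],c[0]])
    m=(hsv[...,0]<25)&(hsv[...,1]>int(hsv[l[1],l[0],1])*0.5+int(hsv[l[1]+40,l[0],1])*0.5)
    k=blob(cv2.morphologyEx(m.astype(np.uint8),cv2.MORPH_OPEN,np.ones((3,3))),l); print(len(k),k.min(0),k.max(0)); 
    ctr,r=circ(plane(n,k,0.026)); print("lid",ctr,r)
    for q in (l,c):
        x,y=q; tiles.append(cv2.resize(im[y-45:y+45,x-50:x+50],None,fx=4,fy=3.3333,interpolation=cv2.INTER_CUBIC) if 0 else cv2.resize(im[y-37:y+38,x-50:x+50],(400,300),interpolation=cv2.INTER_CUBIC))
cv2.imwrite("pics/crop.png",np.vstack([np.hstack(tiles[:2]),np.hstack(tiles[2:])]))
E
```

```text
scene lid hsv [ 15 183 121] bench [ 15  51 150] crock [17 21 86]
2787 [ 0 28] [639 399]
lid [0.4563869 0.0312298] 0.7930191067577442
top lid hsv [ 13 129 142] bench [ 15 100 179] crock [150   5 193]
127 [281 146] [326 190]
lid [0.50441706 0.06694123] 0.0740463920182217
```

View pics/crop.png

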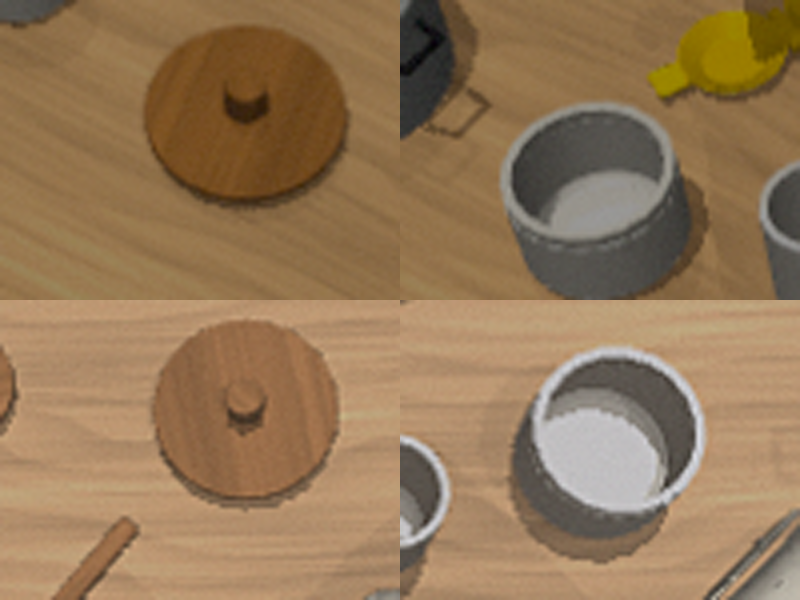

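The crops show the wooden 152 mm lid (knob top at scene ≈(326.5,231), top ≈(304.5,164.5)). They also show the handle-less crock with its raised pale ring (centre at scene ≈(209.5,176), top ≈(433,150)). The descriptions fit.

```bash
python3 - <<'E'
from h import *
def tri(a,b):
    e1,d1=ray("scene",a);e2,d2=ray("top",b);d1,d2=d1[0],d2[0]
    s,t=np.linalg.lstsq(np.c_[d1,-d2],e2-e1,rcond=None)[0]; p,q=e1+s*d1,e2+t*d2
    return (p+q)/2,np.linalg.norm(p-q)
print("knobtop",tri((326.7,231),(304.5,164.5)), plane("scene",(326.7,231),.062),plane("top",(304.5,164.5),.062))
print("ring",tri((209.5,176),(433,150)))
S=np.array([[103,185],[190,102],[276,160],[130,130],[250,122],[189,241],[262,205],[120,225]])/4+[162,133]
T=np.array([[134,118],[212,47],[304,130],[155,75],[270,63],[240,210],[290,185]])/4+[378,118]
for n,k in(("scene",S),("top",T)): print(n,circ(plane(n,k,.092)))
S=np.array([[145,115],[247,27],[347,115],[245,198],[175,55],[320,58]])/4+[265,210]
print("lid scene",circ(plane("scene",S,.026)))
print("small,jar",plane("top",[(231,161),(374,160)],.08))
print(observe()["orientation"])
E
```

```text
knobtop (array([0.5059515 , 0.06536423, 0.05652735]), np.float64(0.0032253510872423284)) [[0.50833803 0.06863382 0.062     ]] [[0.50506774 0.06373888 0.062     ]]
ring (array([ 0.53681445, -0.34307841,  0.08572382]), np.float64(0.002903211621975472))
scene (array([ 0.53996876, -0.33858098]), np.float64(0.06841302000060008))
top (array([ 0.53503894, -0.34336193]), np.float64(0.06812612722039943))
lid scene (array([0.50963979, 0.06875416]), np.float64(0.07428133211280565))
small,jar [[ 0.51675069  0.29457099  0.08      ]
 [ 0.5099914  -0.15600447  0.08      ]]
[-8.99976466e+01 -9.45716536e-02  1.16571101e+02]
```

Views agree on lid ≈ (0.507, 0.067) and crock ≈ (0.537, -0.341), and the lid-to-crock offset is consistent at (+30, -409) mm. I'll move over the lid next.

```bash
python3 -m inch '{"hand":[1,1,1,1,1,1,1,1,1,1],"linear":[[26,55,0],[26,55,0],[26,55,0],[26,55,0],[26,55,0],[26,55,0],[26,55,0],[26,55,0],[26,55,0],[26,55,0]],"roll":[0,0,0,0,0,0,0,0,0,0]}' 60
```

```text
time: 1.35
tool_pos: [0.5062, 0.0733, 0.2265]
orientation: [-89.8, -0.4, 116.2]
wrist_force: [1.2, -1.1, -0.3]
opening: 1.003
```

```bash
python3 -m inch '{"hand":[1,1,1,1,1],"linear":[[0,-5,-40],[0,0,-40],[0,0,-26],[0,0,0],[0,0,0]],"roll":[0,0,0,0,0]}'; python3 - <<'E'
from h import *
print(observe()["tool_pos"],observe()["orientation"])
a=camera("scene");b=camera("top")
t=[cv2.resize(i[y-50:y+50,x-50:x+50],(400,400),interpolation=cv2.INTER_CUBIC)[:,:,::-1] for i,x,y in((a,326,225),(b,304,165))]
cv2.imwrite("pics/near1.png",np.hstack(t))
E
```

```text
time: 1.98
tool_pos: [0.5068, 0.0728, 0.1163]
orientation: [-89.7, -0.4, 116.5]
wrist_force: [0.9, 0.3, 0.6]
opening: 1.0
[0.50683546 0.07278344 0.11629777] [-89.7005183   -0.44135474 116.52607689]
```

View pics/near1.png

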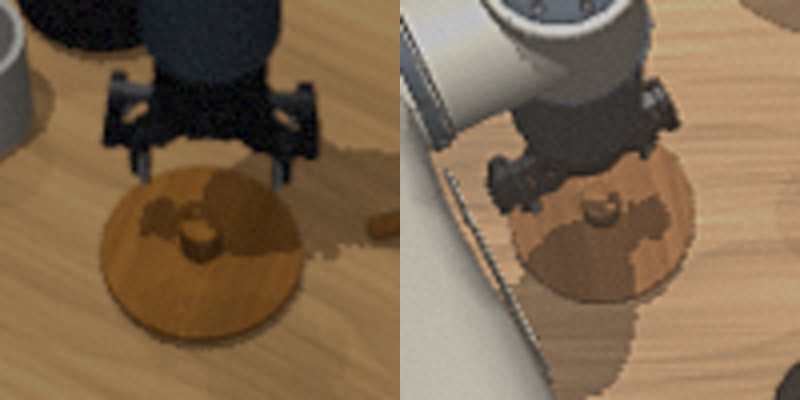

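Scene crop: fingertips at about (311.8,220) and (346.5,221.2), knob below and between them. I'll check the offset in the same camera so the calibration bias cancels.

```bash
python3 - <<'E'
from h import *
P=plane("scene",[(311.8,220),(346.5,221.2)],.129); print(P,P.mean(0)); print(plane("scene",[(326.7,231)],.062))
E
```

```text
[[0.53460678 0.03549828 0.129     ]
 [0.48807233 0.12103115 0.129     ]] [0.51133955 0.07826472 0.129     ]
[[0.50833803 0.06863382 0.062     ]]
```

```bash
python3 -m inch '{"hand":[1,1,1,1,1,1],"linear":[[-1,-4,-20],[-1,-4,-20],[0,0,-22],[0,0,-15],[0,0,0],[0,0,0]],"roll":[0,0,0,0,0,0]}'
```

```text
time: 2.82
tool_pos: [0.5103, 0.0661, 0.0454]
orientation: [-90.6, -0.3, 116.5]
wrist_force: [0.0, 1.2, 0.6]
opening: 1.004
```

```bash
python3 -m inch '{"hand":[1,1,1],"linear":[[-5,-1,-12],[0,0,0],[0,0,0]],"roll":[0,0,0]}'
```

```text
time: 3.2
tool_pos: [0.5059, 0.0654, 0.0342]
orientation: [-90.8, -0.3, 116.5]
wrist_force: [0.4, 0.1, 0.3]
opening: 1.0
```

```bash
python3 -m inch '{"hand":[-1,-1,-1,-1,-1,-1,-1,-1],"linear":[[0,0,0],[0,0,0],[0,0,0],[0,0,0],[0,0,0],[0,0,0],[0,0,0],[0,0,0]],"roll":[0,0,0,0,0,0,0,0]}' 60; python3 -m inch '{"hand":[-1,-1,-1,-1,-1,-1],"linear":[[0,0,10],[0,0,30],[0,0,40],[0,0,40],[0,0,40],[0,0,0]],"roll":[0,0,0,0,0,0]}'
```

```text
time: 4.2
tool_pos: [0.5066, 0.0655, 0.035]
orientation: [-90.9, -0.3, 116.6]
wrist_force: [-1.3, 1.1, 1.8]
opening: 0.356
time: 4.95
tool_pos: [0.5033, 0.0645, 0.2002]
orientation: [-90.6, -0.4, 116.5]
wrist_force: [-0.3, 0.0, -3.2]
opening: 0.355
```

```bash
python3 -m inch '{"hand":[-1,-1,-1,-1,-1,-1,-1,-1,-1,-1],"linear":[[4,-25,0],[4,-40,0],[4,-50,0],[4,-50,0],[4,-50,0],[4,-50,0],[4,-50,0],[4,-45,0],[0,-25,0],[0,0,0]],"roll":[0,0,0,0,0,0,0,0,0,0]}'; python3 -m inch '{"hand":[-1,-1],"linear":[[0,0,0],[0,0,0]],"roll":[0,0]}'
```

```text
time: 6.2
tool_pos: [0.5277, -0.3295, 0.1884]
orientation: [-89.8, -1.4, 116.5]
wrist_force: [-0.8, 0.7, -2.4]
opening: 0.36
time: 6.45
tool_pos: [0.5272, -0.3281, 0.1871]
orientation: [-89.8, -1.6, 116.6]
wrist_force: [-0.5, -0.2, -2.6]
opening: 0.35
```

```bash
python3 -m inch '{"hand":[-1,-1,-1,-1],"linear":[[4,-8,-20],[4,-7,-22],[0,0,0],[0,0,0]],"roll":[0,0,0,0]}'; python3 - <<'E'
from h import *
a=camera("scene");b=camera("top")
t=[cv2.resize(i[y-50:y+50,x-50:x+50],(400,400),interpolation=cv2.INTER_CUBIC)[:,:,::-1] for i,x,y in((a,210,175),(b,432,150))]
cv2.imwrite("pics/near2.png",np.hstack(t)); print(observe()["tool_pos"])
E
```

```text
time: 6.95
tool_pos: [0.5365, -0.3401, 0.1465]
orientation: [-89.9, -1.5, 116.8]
wrist_force: [-0.3, 0.0, -0.6]
opening: 0.356
[ 0.53646548 -0.34005315  0.14638881]
```

View pics/near2.png

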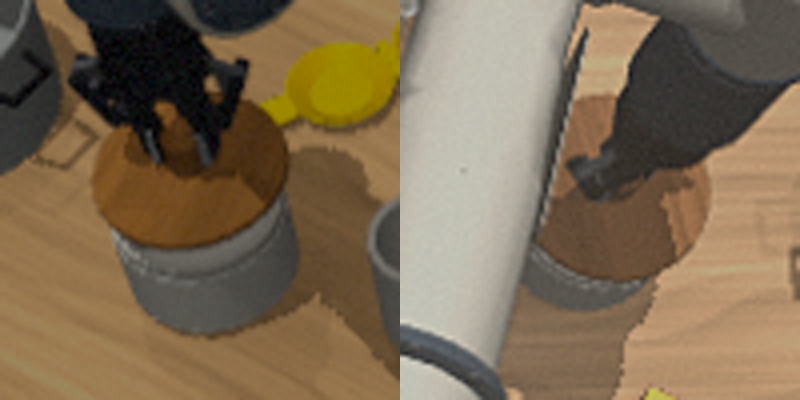

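The lid hangs over the crock, in scene about (93..289, ..248) of the crop. I'll fit the disc in the scene view and compare with the crock's scene fit (0.5400, -0.3386).

```bash
python3 - <<'E'
from h import *
S=np.array([[93,175],[289,163],[272,118],[187,248],[130,228],[245,225],[107,205],[275,195]])/4+[160,125]
for z in(.132,.137,.142): print(z,circ(plane("scene",S,z)))
T=np.array([[610,95],[710,195],[700,225],[645,280],[685,250],[535,247],[575,270]])*1.-[400,0]; T=T/4+[382,100]
print("top",circ(plane("top",T,.137)))
E
```

```text
0.132 (array([ 0.5345507 , -0.33721181]), np.float64(0.07375360888350659))
0.137 (array([ 0.53728404, -0.33378208]), np.float64(0.07343757090090806))
0.142 (array([ 0.54001738, -0.33035235]), np.float64(0.07312153291830707))
top (array([ 0.53182779, -0.33636486]), np.float64(0.07503916245495526))
```

```bash
python3 -m inch '{"hand":[-1,-1,-1,-1,-1],"linear":[[3,-6,0],[0,0,-14],[0,0,-12],[0,0,0],[0,0,0]],"roll":[0,0,0,0,0]}'
```

```text
time: 7.68
tool_pos: [0.5396, -0.3463, 0.1193]
orientation: [-89.9, -1.4, 116.8]
wrist_force: [-0.2, -1.2, -1.7]
opening: 0.353
```

```bash
python3 -m inch '{"hand":[-1,-1,-1,-1,-1,-1],"linear":[[0,0,-2],[0,0,-2],[0,0,-2],[0,0,-2],[0,0,-2],[0,0,-2]],"roll":[0,0,0,0,0,0]}'
```

```text
time: 8.43
tool_pos: [0.54, -0.3466, 0.1099]
orientation: [-90.0, -1.3, 116.9]
wrist_force: [-2.4, 2.7, 6.7]
opening: 0.355
```

Contact at about 0.111, as expected. I'll press on slowly.

```bash
python3 -m inch '{"hand":[-1,-1,-1,-1],"linear":[[0,0,-2],[0,0,-2],[0,0,-2],[0,0,-2]],"roll":[0,0,0,0]}';python3 -m inch '{"hand":[-1,-1],"linear":[[0,0,-2],[0,0,-2]],"roll":[0,0]}'
```

```text
time: 8.93
tool_pos: [0.5399, -0.3466, 0.107]
orientation: [-90.1, -1.1, 116.9]
wrist_force: [-2.1, 3.2, 5.5]
opening: 0.355
time: 9.18
tool_pos: [0.5399, -0.3466, 0.1056]
orientation: [-90.2, -1.0, 116.9]
wrist_force: [-3.3, 3.1, 6.1]
opening: 0.354
```

```bash
for i in 1; do :; done; python3 -m inch '{"hand":[-1,-1,-1,-1,-1,-1],"linear":[[0,0,-2.5],[0,0,-2.5],[0,0,-2.5],[0,0,-2.5],[0,0,-2.5],[0,0,-2.5]],"roll":[0,0,0,0,0,0]}'; python3 -m inch '{"hand":[-1,-1,-1,-1],"linear":[[0,0,-2.5],[0,0,-2.5],[0,0,-2.5],[0,0,-2.5]],"roll":[0,0,0,0]}'
```

```text
time: 9.93
tool_pos: [0.5397, -0.3465, 0.0993]
orientation: [-90.3, -0.7, 117.0]
wrist_force: [-5.8, 5.7, 11.6]
opening: 0.355
time: 10.42
tool_pos: [0.5397, -0.3465, 0.0989]
orientation: [-90.5, -0.3, 117.1]
wrist_force: [-6.3, 5.2, 11.2]
opening: 0.358
```

```bash
python3 -m inch '{"hand":[-1,-1,-1,-1,-1],"linear":[[0,0,-4],[0,0,-4],[0,0,-4],[0,0,-4],[0,0,0]],"roll":[0,0,0,0,0]}'; python3 -m inch '{"hand":[1,1,1,1,1,1],"linear":[[0,0,0],[0,0,0],[0,0,0],[0,0,0],[0,0,0],[0,0,0]],"roll":[0,0,0,0,0,0]}'
```

```text
time: 11.05
tool_pos: [0.5401, -0.3464, 0.0999]
orientation: [-90.8, 0.3, 117.2]
wrist_force: [-0.3, 0.4, -2.8]
opening: 0.358
time: 11.8
tool_pos: [0.5406, -0.347, 0.099]
orientation: [-90.8, 0.3, 117.2]
wrist_force: [-1.2, 0.1, 0.9]
opening: 1.0
```

Released. I'll lift clear and back off to look.

```bash
python3 -m inch '{"hand":[1,1,1,1,1,1,1,1],"linear":[[0,0,15],[0,0,30],[0,0,50],[0,0,40],[-30,-40,0],[-50,-40,0],[-50,-40,0],[0,0,0]],"roll":[0,0,0,0,0,0,0,0]}'; python3 - <<'E'
from h import *
a=camera("scene");b=camera("top")
t=[cv2.resize(i[y-50:y+50,x-50:x+50],(400,400),interpolation=cv2.INTER_CUBIC)[:,:,::-1] for i,x,y in((a,210,175),(b,432,150))]
cv2.imwrite("pics/near3.png",np.hstack(t)); print(observe()["tool_pos"])
E
```

```text
time: 12.8
tool_pos: [0.4081, -0.4693, 0.248]
orientation: [-90.9, 0.9, 117.3]
wrist_force: [0.8, 1.1, 0.3]
opening: 1.003
[ 0.41087338 -0.4673302   0.24751304]
```

View pics/near3.png

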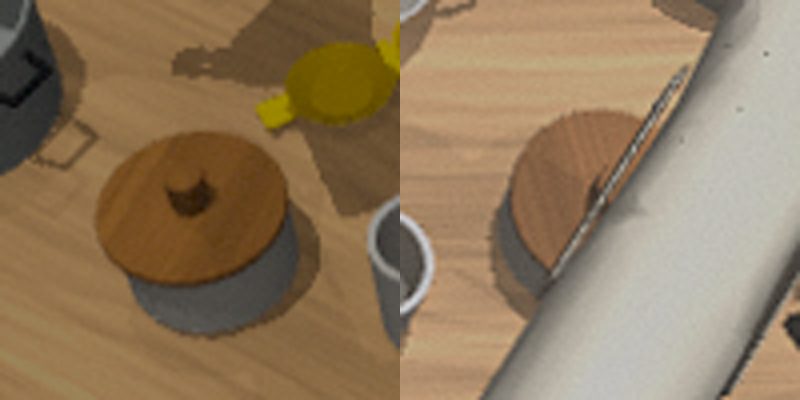

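The ring is hidden and the lid looks seated. To check the height and finish the press, I'll push the shut fingertips on the knob's centre. Fully home means contact at TCP z ≈ 0.126.

```bash
python3 -m inch '{"hand":[-1,-1,-1,-1,-1,-1,-1,-1],"linear":[[40,40,0],[50,45,0],[38,35,0],[0,0,0],[0,0,-40],[0,0,-30],[0,0,-20],[0,0,0]],"roll":[0,0,0,0,0,0,0,0]}'; python3 -m inch '{"hand":[-1,-1],"linear":[[0,0,0],[0,0,0]],"roll":[0,0]}'
```

```text
time: 13.9
tool_pos: [0.5452, -0.3389, 0.1583]
orientation: [-91.1, 1.1, 118.1]
wrist_force: [-0.9, -0.3, 0.6]
opening: -0.001
time: 14.15
tool_pos: [0.5463, -0.3393, 0.1609]
orientation: [-91.2, 1.3, 118.2]
wrist_force: [-0.6, -0.5, -0.0]
opening: 0.002
```

```bash
python3 -m inch '{"hand":[-1,-1,-1,-1],"linear":[[-6,-7,-12],[0,0,-12],[0,0,-3],[0,0,0]],"roll":[0,0,0,0]}'; python3 -m inch '{"hand":[-1,-1,-1],"linear":[[0,0,-2],[0,0,-2],[0,0,-2]],"roll":[0,0,0]}'; python3 -m inch '{"hand":[-1,-1],"linear":[[0,0,-2],[0,0,-2]],"roll":[0,0]}'
```

```text
time: 14.65
tool_pos: [0.5399, -0.3472, 0.1329]
orientation: [-91.3, 1.3, 118.1]
wrist_force: [0.6, -0.6, 0.9]
opening: 0.0
time: 15.02
tool_pos: [0.5404, -0.3473, 0.1272]
orientation: [-91.3, 1.4, 118.2]
wrist_force: [1.2, -0.2, 0.3]
opening: 0.005
time: 15.28
tool_pos: [0.5405, -0.3474, 0.1262]
orientation: [-91.4, 1.5, 118.2]
wrist_force: [-4.4, 4.4, 12.2]
opening: -0.002
```

Contact is at 0.1262, which matches fully home (0.126). One more firm push, then clear out.

```bash
python3 -m inch '{"hand":[-1,-1,-1,-1],"linear":[[0,0,-3],[0,0,-3],[0,0,-3],[0,0,-3]],"roll":[0,0,0,0]}'; python3 -m inch '{"hand":[-1,-1,-1,-1,-1,-1,-1,-1,-1,-1],"linear":[[0,0,20],[0,0,40],[0,0,40],[-50,-30,20],[-50,-30,0],[-50,-30,0],[-50,-30,0],[-50,-30,0],[0,0,0],[0,0,0]],"roll":[0,0,0,0,0,0,0,0,0,0]}'; python3 - <<'E'
from h import *
a=camera("scene");b=camera("top")
t=[cv2.resize(i[y-50:y+50,x-50:x+50],(400,400),interpolation=cv2.INTER_CUBIC)[:,:,::-1] for i,x,y in((a,210,175),(b,432,150))]
cv2.imwrite("pics/near4.png",np.hstack(t)); print(observe()["tool_pos"])
hsv=cv2.cvtColor(a,cv2.COLOR_RGB2HSV); print(hsv[190,205])
m=(hsv[...,1]>140)&(hsv[...,0]<20)
k=blob(cv2.morphologyEx(m.astype(np.uint8),cv2.MORPH_OPEN,np.ones((3,3))),(205,190)); k=cv2.convexHull(k)[:,0]
print(k.min(0),k.max(0))
for z in(.086,.090,.102):
    P=plane("scene",k,z);c,r=circ(P);print(z,c,r,"rms",np.std(np.linalg.norm(P[:,:2]-c,axis=1)))
E
```

```text
time: 15.78
tool_pos: [0.5405, -0.3474, 0.1262]
orientation: [-91.5, 2.0, 118.4]
wrist_force: [-5.7, 6.1, 13.9]
opening: -0.001
time: 17.02
tool_pos: [0.2826, -0.4999, 0.2507]
orientation: [-91.5, 2.2, 118.5]
wrist_force: [-0.2, 0.4, -0.3]
opening: 0.005
[ 0.28333795 -0.49959773  0.25067546]
[ 15 180 115]
[184 158] [231 195]
0.086 [ 0.53982216 -0.34695441] 0.07669502041256705 rms 0.0005162236425497929
0.09 [ 0.54190851 -0.34428256] 0.07644207834848249 rms 0.0005145211242771166
0.102 [ 0.54816756 -0.336267  ] 0.07568325215623276 rms 0.0005094135694591219
```

View pics/near4.png

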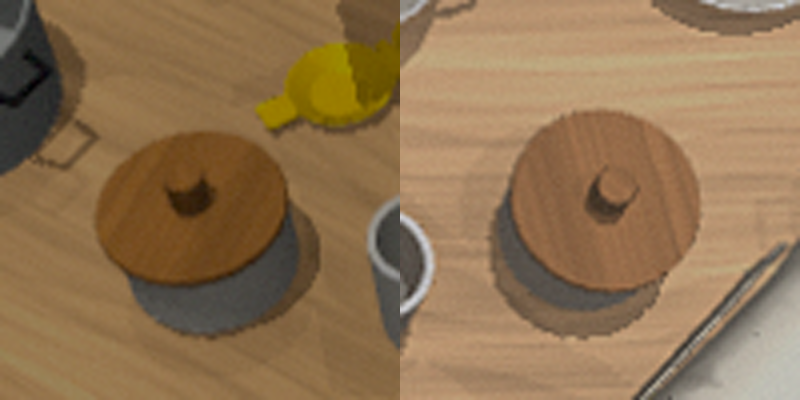

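The lid lies flat: the level-circle fit has 0.5 mm rms. The scene view puts it about 6 mm off the crock's axis (limit 16), no ring is visible, and the robot is clear.

```bash
python3 -c "
from plant import *
print(job_done())"
```

```text
the job is handed in; nothing more can be done
None
```

The wide crock is closed and the job was handed in at about 17 s of the 45 s allowed; no verdict was reported. I gripped the larger wooden lid by its knob, set it on the crock and pressed it down slowly at about 6–12 N. I then let go and pressed once more on the knob with the shut fingertips, at about 14 N.

**Final checks:**
- **Height:** the fingertips met the knob at z = 0.1262 m, against 0.126 m for a lid fully home.
- **Level:** the disc's outline fits a level circle to 0.5 mm rms, with radius 76.4 mm against the true 76 mm. I did not measure the tilt angle directly.
- **Centring:** the lid is about 6 mm off the crock's axis in the scene view (limit 16 mm).
- **Robot and small lid:** the arm was clear of everything at hand-in. It never went near the small lid, though I did not measure the small lid's position again at the end.

**Disagreement:** the two cameras differed by about 5 mm in absolute position. I compared lid and crock positions within a single view so that this difference cancelled.

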